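Snap the food box lid shut all round

ROBOT

A 6-joint arm with a two-finger parallel gripper is mounted at the origin on a cart in front of the work surface, level with it; the furniture and walls round the work are solid. World frame = base frame: x ahead of the robot, y to its left, z up, the work surface at z = 0. Lengths are in m, angles in degrees, forces in N, time in s.
With the tool pointing down it reaches from about 0.4 to 0.825 m from the base axis. Payload 7 kg.
Tool frame: the origin (TCP) lies on the front face of the gripper's body, between the roots of the fingers; the fingertips stand 66 mm ahead of it and the grasp point (between the pads) lies 47 mm ahead of it; z points along the fingers, y is the line along which they close (so a half turn about z gives the same grasp; the last joint's range is limited). The gripper opens to 88 mm and grips with 3 to 60 N. Pads are 19 mm wide; open, the fingers measure 130 mm over their backs; the gripper's body (78 mm by 193 mm) begins 47 mm behind the grasp point.
Start: joints at [81.308, 20.546, 0.682, 0, -70.136, -16.507], TCP at [0.287, 0.611, 0.292] pointing down, gripper open.
Joint ranges: [-176.03, 176.03], [-82.01, 121.73], [-58.28, 71.71], [-173.87, 95.51], [-174.79, -0.11], [-173.66, 173.66]. Speed limits (degrees/s): [136.94, 136.94, 172.46, 180, 180, 180].

INTERFACE

Orientations are given as [roll, pitch, yaw] about the fixed x, y, z axes, in that order (R = Rz(yaw) Ry(pitch) Rx(roll)).
In Python, from plant import ctrl gives the robot as it stands.
- The arm moves only by the tool send_rows, never from a script. Its argument "deltas" is a list of rows, each a list of 2 entries, a list of its own where there are three numbers: the shift along the tool's x, y, z each as a share of 800 mm, from -1 to 1, then the turn about the tool's z as a share of 90 degrees, from -1 to 1. A call has exactly 5 rows; each row is the pose to reach, as a shift and turn from the pose commanded when the call began, along the tool's axes at that moment; what a row does not reach only later rows make up. A row lasts 1/12 s, in which the tool goes at most 41.7 mm and 7.16 degrees, less where a joint would pass 70% of its speed; a pose out of reach is approached as far as the arm can. A call with a number of a shift or a turn outside -1 to 1 is refused whole. A call with a gripper value outside its range is refused whole. "gripper" is the opening, from 0 (shut) to 1 (fully open), set as the call begins (left out, the last holds). The fingers move at their own pace and stop on an object; the grip force is fixed at half the most. Time passes only in rows, so rows that repeat a pose let the fingers close, or fill a call up. It gives the time, the measured TCP pose, the force, the opening and the grip force at its end, in the units of the state.
- ctrl.get_obs(): the state, without advancing time (a new reading comes with each control period).
- ctrl.snapshot(name): name is "scene" or "top" or "wrist"; returns a dict with "color" (420x560x3 uint8, red, green, blue), "vertical_fov" (degrees; the focal length in pixels is half the picture's height over the tangent of half this angle, whatever the lens; pixels are square), "cx", "cy" (the principal point, pixels), "k1" (the pictures are not rectified: a ray, as slopes to the right and down, at radius r is drawn at 1 + k1 r^2 times it, then the intrinsics apply), "rvec" (rotation vector, rad) and "tvec" (3), from world to camera coordinates, as OpenCV has them. Camera axes: x right, y down, z forward; pixel columns grow to the right and rows downward; lengths in m; the calibration is good to about 2 mm. A picture is of the moment at which its call begins. There is no depth.
- ctrl.close_job(): hands the job in; it is judged then, once.
Trained networks look in a picture, given as the dict that the camera call returned (one of the last four; its "shot" number tells which), for a name from the list of things; names that differ only in an ending like _2 or _b are one class to them, and where a whole thing is asked for, a point or a joint stands for the part that bears it (a point fixed in the world has none). Each returns a list of dicts, best first, with "conf" (0 to 1); they miss things now and then, are a little off and sometimes report something else, mostly with a low value. They report only what shows in the picture. A call takes as long as a camera call.
- ctrl.boxes_of(picture, thing): "xy" ([column, row] as shares, 0 to 1, of the picture: columns of its width, rows of its height, amid what is visible of it).
- ctrl.cut_out(picture, thing): "pixels" (420x560 bool, what is visible of it) and "xy" ([column, row] as shares, 0 to 1, of the picture: columns of its width, rows of its height, amid what is visible of it).
The state is a dict: "clock": time; "joint_pos": joint angles; "qvel": joint speeds; "tau": joint torques, N m; "tool_pos": TCP position; "orientation": TCP orientation; "force": force on the tool from outside, world axes, zero at the start; "moment": the same for the moment, N m; "opening": finger opening in m; "gripper_force": force on a finger pad.
Only numpy, scipy, OpenCV 4.12 (cv2) and the standard library are available. Lean on these libraries where they do the work, as an engineer would, in place of code of your own. Each camera call takes 0.05 s, during which the arm holds its last target. There are 200 camera calls.

TASK

The lid of the food box has only been laid on: press down its rim, one side after another, with the fingertips until all four sides have snapped shut and stay down. Only press: do not grip, lift or tip the box or shove it out of its place, do not lean on it harder than a firm push of the thumb, and leave the small things round it where they are.

Things in the scene. Friction and masses are not known exactly. Their poses are not given: they have to be found in the camera images.
- food_box: Clear food box, grey lid, loose, 120 (x) by 160 (y) mm, about 0.9 kg. Origin: centre of its underside; z up; -x side faces the robot within about 30 degrees. Fixed middle of the lid: top 62.5 mm above the worktop; fixed round corners: 64 mm. Between the corners the rim is four straight sections, one a side, 16 mm wide (112 mm long on long sides, 72 on short), each with a 32 x 10 mm raised thumb pad mid-way.
- pad_front (a point): Centre of the top of the thumb pad on the rim section of the long side nearest the robot (box -x), -53 mm in x from the box's centre. It moves with the section: 74 mm above the worktop while the section stands up, 66 mm once it is snapped shut.
- rim_front (a joint): Travel of that section, straight down, in m: 0 standing up (open), 0.008 fully down (shut, its stop). It resists with about 10 N at first, less and less on the way down; past about 5 mm it snaps down by itself and stays; let go earlier, it springs back up.
- pad_back (a point): Centre of the top of the thumb pad on the rim section of the long side away from the robot (box +x), +53 mm in x from the box's centre. It moves with the section: 74 mm above the worktop while the section stands up, 66 mm once it is snapped shut.
- rim_back (a joint): Travel of that section, straight down, in m: 0 standing up (open), 0.008 fully down (shut, its stop). It resists with about 10 N at first, less and less on the way down; past about 5 mm it snaps down by itself and stays; let go earlier, it springs back up.
- pad_left (a point): Centre of the top of the thumb pad on the rim section of the short side to the robot's left (box +y), +73 mm in y from the box's centre. It moves with the section: 74 mm above the worktop while the section stands up, 66 mm once it is snapped shut.
- rim_left (a joint): Travel of that section, straight down, in m: 0 standing up (open), 0.008 fully down (shut, its stop). It resists with about 10 N at first, less and less on the way down; past about 5 mm it snaps down by itself and stays; let go earlier, it springs back up.
- pad_right (a point): Centre of the top of the thumb pad on the rim section of the short side to the robot's right (box -y), -73 mm in y from the box's centre. It moves with the section: 74 mm above the worktop while the section stands up, 66 mm once it is snapped shut.
- rim_right (a joint): Travel of that section, straight down, in m: 0 standing up (open), 0.008 fully down (shut, its stop). It resists with about 10 N at first, less and less on the way down; past about 5 mm it snaps down by itself and stays; let go earlier, it springs back up.
- mug_1: Bystander near the box: grey stacking mug, 85 mm across, 59 mm high, handle on one side; origin at the centre of its underside.
- espresso_cup: Bystander near the box: small green and white cup, 64 mm across, 48 mm high, handle on one side; origin at the centre of its underside.
- lime: Bystander near the box: green lime, about 50 mm; origin on its underside as it lay at the start.
- shaker_0: Bystander near the box: ribbed glass shaker with a steel cap, 43 x 43 x 91 mm high; origin at the centre of its underside.
- tea_light: Bystander near the box: tea light in a metal cup, 38 mm across, 15 mm high; origin at the centre of its underside.
- teaspoon: Bystander near the box: steel teaspoon, 138 mm long, lying flat; origin at the centre of its underside.

How it is judged (in metres and radians):
At the end, for the whole second after the job is handed in: All four rim sections are down by more than 6.5 of their 8 mm; the box is at rest, level within 0.05 rad, and within 20 mm of where it stood (value of joint each of rim_front, rim_back, rim_left, rim_right above 0.0065 m and distance of food_box from where it was at the start of the episode below 0.02 m and angle between food_box's own z axis and vertical below 0.05 rad and linear speed of food_box below 0.01 m/s); the robot touches nothing.
It fails at once if the food box is lifted more than 10 mm (height (world z) of food_box above 0.01 m).
It fails at once if the food box is tipped by more than 0.15 rad (angle between food_box's own z axis and vertical above 0.15 rad).
It fails at once if the food box is shoved more than 30 mm from its place (distance of food_box from where it was at the start of the episode above 0.03 m).
It fails at once if the fingers or the arm press on the box with more than 60 N (contact force between any of the fingers, the arm and food_box above 60 N).
It fails at once if one of the small things round the box is moved more than 25 mm (distance of any of mug_1, espresso_cup, lime, shaker_0, tea_light, teaspoon from where it was at the start of the episode above 0.025 m).
It also fails if it takes over 42 s, if anything falls off the work surface, if the arm or the gripper's body presses on something with over 40 N, if the wrist force passes 120 N, or if a joint passes its speed limit or range.

## Working session

There is one attempt and no reset: what is moved stays moved. The work goes in short steps, Python scripts to look and compute and a tool call to move; the robot and the scene stay as the last step left them, time stands still between calls to the robot, and variables do not carry over. Pictures are saved under pics/ and viewed, at most 10 in all, crops included, and the job is handed in when it is done.

Besides the shell and the picture viewer there is one more tool, called after "Call:" as name([rows], argument=value, ...), one row to a line, values as JSON. send_rows: Moves the arm, as the interface text tells. Shift numbers are shares of 800 mm and turn numbers shares of 90 degrees, none past 1 either way. Its arguments: {"type":"object","properties":{"deltas":{"type":"array","items":{"type":"array"}},"gripper":{"type":"number"}},"required":["deltas"]}

```bash
mkdir -p pics
cat > h.py <<'E'
import numpy as np, cv2
from plant import ctrl
def ray(p,uv):
    f=p["color"].shape[0]/2/np.tan(np.radians(p["vertical_fov"])/2)
    K=np.array([[f,0,p["cx"]],[0,f,p["cy"]],[0,0,1.]])
    s=cv2.undistortPoints(np.array([[uv]],float),K,np.array([p["k1"],0,0,0.]))[0,0]
    R=cv2.Rodrigues(np.array(p["rvec"],float))[0]
    return -R.T@np.array(p["tvec"],float).ravel(), R.T@np.array([*s,1])
def at(p,uv,z):
    c,d=ray(p,uv); return c+d*(z-c[2])/d[2]
def save(p,n): cv2.imwrite(f"pics/{n}.png",p["color"][:,:,::-1])
E
python3 - <<'E'
from h import *
for n in("scene","top"):
    p=ctrl.snapshot(n); save(p,n)
    print(n,{k:v for k,v in p.items() if k!='color'})
    for t,z in [("food_box",.065),("pad_front",.074),("pad_back",.074),("pad_left",.074),("pad_right",.074),("mug_1",.03),("espresso_cup",.024),("lime",.025),("shaker_0",.05),("tea_light",.01),("teaspoon",.003)]:
        for b in ctrl.boxes_of(p,t)[:4]:
            uv=np.array(b["xy"])*[560,420]; print(t,round(b["conf"],2),uv.round(),at(p,uv,z).round(3))
print(ctrl.get_obs())
E
```

```text
scene {'vertical_fov': 47.41444602935639, 'cx': 284.820078551378, 'cy': 215.70149324744006, 'k1': -0.0007789841189848272, 'rvec': array([ 1.07468407, -2.01905866,  1.25276915]), 'tvec': array([0.33975626, 0.25737603, 0.56755795]), 'shot': 1}
food_box 0.4 [297. 209.] [ 0.595 -0.015  0.065]
pad_front 0.81 [273. 244.] [0.484 0.113 0.074]
pad_back 0.79 [234. 225.] [0.591 0.135 0.074]
pad_left 0.63 [227. 247.] [0.523 0.185 0.074]
pad_left 0.17 [161. 284.] [0.477 0.323 0.074]
pad_right 0.58 [280. 223.] [0.549 0.056 0.074]
mug_1 0.67 [164. 287.] [0.534 0.303 0.03 ]
espresso_cup 0.97 [217. 304.] [0.444 0.247 0.024]
espresso_cup 0.62 [231. 226.] [0.685 0.098 0.024]
lime 0.63 [322. 236.] [ 0.531 -0.03   0.025]
shaker_0 0.85 [299. 209.] [ 0.621 -0.037  0.05 ]
tea_light 0.57 [342. 262.] [ 0.445 -0.015  0.01 ]
tea_light 0.47 [254. 252.] [0.578 0.103 0.01 ]
teaspoon 0.85 [285. 297.] [0.423 0.129 0.003]
teaspoon 0.62 [276. 242.] [0.599 0.037 0.003]
top {'vertical_fov': 47.65673439023713, 'cx': 280.8112677629291, 'cy': 203.8142916664625, 'k1': -0.11343888834023269, 'rvec': array([ 2.12922548, -2.182
[... 475 characters left out ...]
8.] [ 0.451 -0.02   0.01 ]
{'clock': 1.2, 'joint_pos': array([ 8.13101405e+01,  2.05452564e+01,  6.80146013e-01, -2.04496813e-03,
       -7.01359782e+01, -1.65058276e+01]), 'qvel': array([-0.04815717, -0.05891849,  0.01732165,  0.01018841,  0.00594624,
       -0.01303105]), 'tau': array([ 1.81315540e-03, -5.82389617e+01,  2.93291491e+01,  7.00259060e+00,
        1.24027728e-02, -1.00235962e-05]), 'tool_pos': array([0.28736086, 0.61072973, 0.29215348]), 'orientation': array([ 1.79998410e+02,  1.53474165e-03, -2.51963820e+01]), 'force': array([ 0.35214956,  0.1293373 , -0.5952851 ]), 'moment': array([-0.02649082,  0.06043465,  0.04741156]), 'gripper_force': 0.0, 'opening': 0.08755770680324616}
```

View pics/top.png

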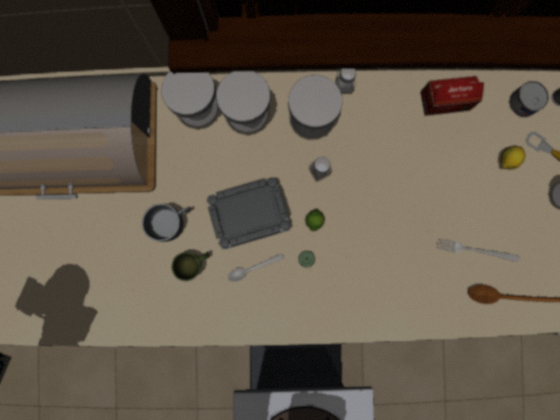

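View pics/scene.png

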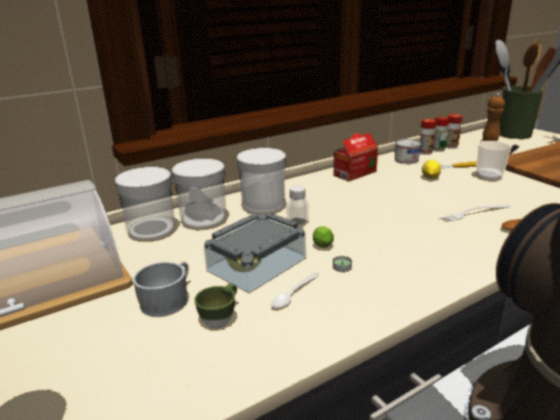

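The top view shows the box at about (249, 212), turned roughly 15–17°. The spoon and tea light lie in front of it, the lime at (315, 220), the shaker at (321, 167), and the cups at left. The scene view agrees. I'll move over the box with the fingers shut.

Call:
send_rows([
  [[0.04, 0.03, 0], 0],
  [[0.08, 0.06, 0], 0],
  [[0.12, 0.09, 0], 0],
  [[0.16, 0.12, 0], 0],
  [[0.2, 0.15, 0], 0],
], gripper=0)

```text
clock: 1.62
tool_pos: [0.3815, 0.4324, 0.2923]
orientation: [-180.0, -0.0, -25.2]
force: [0.7, 0.9, 0.5]
opening: 0.06
gripper_force: 0.0
```

Call:
send_rows([
  [[0.04, 0.03, 0], 0],
  [[0.08, 0.06, 0], 0],
  [[0.12, 0.09, 0], 0],
  [[0.16, 0.12, 0], 0],
  [[0.2, 0.15, 0], 0],
])

```text
clock: 2.03
tool_pos: [0.4752, 0.2555, 0.2926]
orientation: [-180.0, -0.0, -25.2]
force: [-0.1, 0.6, 0.4]
opening: 0.0269
gripper_force: 0.0
```

Call:
send_rows([
  [[0.04, 0.03, 0], 0],
  [[0.08, 0.06, 0], -0.07],
  [[0.12, 0.09, 0], -0.14],
  [[0.16, 0.12, 0], -0.21],
  [[0.16, 0.12, 0], -0.28],
])

```text
clock: 2.45
tool_pos: [0.5515, 0.1112, 0.2922]
orientation: [179.9, -0.0, 0.1]
force: [0.5, 0.5, 1.1]
opening: 0.0011
gripper_force: 0.0
```

Call:
send_rows([
  [[0, 0, 0], -0.07],
  [[0, 0, 0], -0.14],
  [[0, 0, 0], -0.18],
  [[0, 0, 0], -0.18],
  [[0, 0, 0], -0.18],
])

```text
clock: 2.87
tool_pos: [0.5497, 0.1159, 0.2922]
orientation: [-180.0, -0.0, 16.1]
force: [-0.5, -0.1, -0.1]
opening: 0.0003
gripper_force: 0.0
```

```bash
cat > m.py <<'E'
from h import *
import sys
p=ctrl.snapshot("wrist"); save(p,sys.argv[1])
for t,z in [("pad_front",.074),("pad_back",.074),("pad_left",.074),("pad_right",.074)]:
    for b in ctrl.boxes_of(p,t)[:3]:
        uv=np.array(b["xy"])*[560,420]; print(t,round(b["conf"],2),uv.round(),at(p,uv,z).round(4))
b=ctrl.cut_out(p,"food_box")[0]; m=b["pixels"]
print("box",b["conf"],m.sum())
o=ctrl.get_obs(); print(o["clock"],o["tool_pos"],o["orientation"],o["force"])
E
python3 m.py w1
```

```text
pad_front 0.81 [283. 238.] [0.5111 0.1043 0.074 ]
pad_back 0.94 [289. 135.] [0.6039 0.1258 0.074 ]
pad_back 0.67 [211. 187.] [0.5402 0.1814 0.074 ]
pad_left 0.86 [207. 189.] [0.5372 0.1839 0.074 ]
pad_right 0.8 [367. 193.] [0.5741 0.0426 0.074 ]
box 0.84 19955
3.1667 [0.54967315 0.11609989 0.2922043 ] [-1.79999706e+02 -4.42696319e-03  1.61698104e+01] [0.29013292 0.92431564 0.15616709]
```

View pics/w1.png

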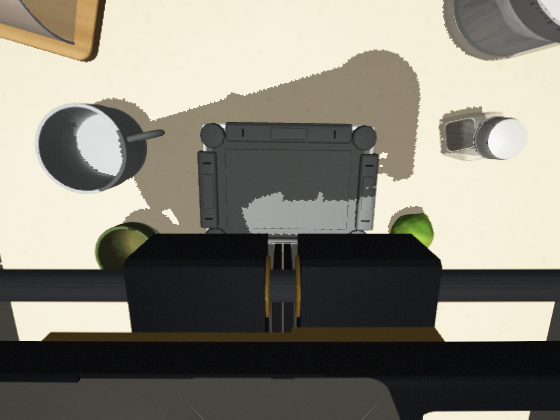

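The wrist view confirms the pads: back (289, 133), left (207, 188), right (368, 193). The front one is partly hidden by the gripper. Box yaw is about 14.6°, and its centre is (0.556, 0.113). I'll start with the back side.

Call:
send_rows([
  [[0.036, 0.003, 0.02], 0.017],
  [[0.0725, 0.007, 0.05], 0.017],
  [[0.0725, 0.007, 0.09], 0.017],
  [[0.0725, 0.007, 0.13], 0.017],
  [[0.0725, 0.007, 0.165], 0.017],
])

```text
clock: 3.58
tool_pos: [0.6068, 0.1267, 0.1579]
orientation: [180.0, 0.1, 14.6]
force: [-0.5, 1.0, -0.7]
opening: 0.0006
gripper_force: 0.0
```

```bash
python3 m.py w2; python3 -c "
from h import *
save(ctrl.snapshot('scene'),'s2')"
```

```text
pad_back 0.92 [281. 234.] [0.6154 0.1295 0.074 ]
pad_left 0.47 [463. 335.] [0.5815 0.0105 0.074 ]
pad_left 0.42 [ 36. 237.] [0.5802 0.2581 0.074 ]
box 0.59 6902
3.8833 [0.6081862  0.12731789 0.16253861] [-179.98556763   -0.19158543   14.69512544] [-0.09409524 -0.72661614  1.19575717]
```

View pics/w2.png

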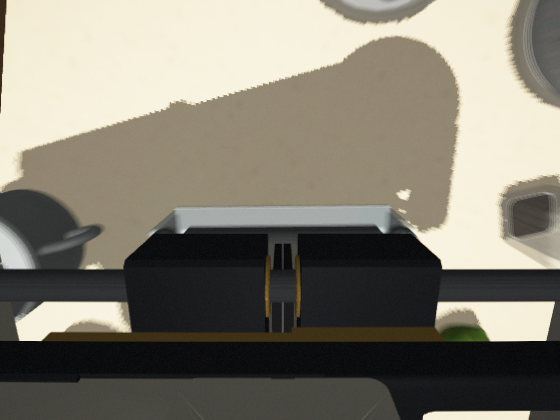

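The rim and pad are hidden under the fingers here, and the fingers are lined up with the box edge. Next I'll go down slowly and press.

Call:
send_rows([
  [[0, 0, 0.006], 0],
  [[0, 0, 0.012], 0],
  [[0, 0, 0.016], 0],
  [[0, 0, 0.019], 0],
  [[0, 0, 0.021], 0],
])

```text
clock: 4.35
tool_pos: [0.6068, 0.1267, 0.143]
orientation: [180.0, 0.0, 14.7]
force: [-0.1, -0.5, -0.8]
opening: 0.0003
gripper_force: 0.0
```

Call:
send_rows([
  [[0, 0, 0.001], 0],
  [[0, 0, 0.002], 0],
  [[0, 0, 0.003], 0],
  [[0, 0, 0.004], 0],
  [[0, 0, 0.005], 0],
])

```text
clock: 4.77
tool_pos: [0.6071, 0.1268, 0.1399]
orientation: [180.0, -0.0, 14.7]
force: [-4.1, 0.3, 10.5]
opening: 0.0004
gripper_force: 5.2
```

Call:
send_rows([
  [[0, 0, 0.001], 0],
  [[0, 0, 0.002], 0],
  [[0, 0, 0.003], 0],
  [[0, 0, 0.004], 0],
  [[0, 0, 0.005], 0],
])

```text
clock: 5.18
tool_pos: [0.607, 0.1268, 0.136]
orientation: [-180.0, -0.0, 14.7]
force: [-1.1, -0.6, 2.6]
opening: 0.0006
gripper_force: 1.2
```

Call:
send_rows([
  [[0, 0, 0.001], 0],
  [[0, 0, 0.002], 0],
  [[0, 0, 0.003], 0],
  [[0, 0, 0.004], 0],
  [[0, 0, 0.005], 0],
])

```text
clock: 5.6
tool_pos: [0.607, 0.1268, 0.1318]
orientation: [180.0, 0.0, 14.7]
force: [-4.3, 0.3, 11.6]
opening: 0.0004
gripper_force: 5.8
```

The back section snapped shut (tip at 66 mm, firm stop). On to the front.

Call:
send_rows([
  [[0, 0, -0.03], 0],
  [[-0.04, 0, -0.03], 0],
  [[-0.085, 0, -0.03], 0],
  [[-0.1325, 0, -0.03], 0],
  [[-0.1325, 0, -0.022], 0],
])

```text
clock: 6.02
tool_pos: [0.4985, 0.0975, 0.1491]
orientation: [-180.0, 0.2, 14.6]
force: [-1.3, -0.1, -1.1]
opening: 0.0001
gripper_force: 0.0
```

Call:
send_rows([
  [[0, 0, 0.003], 0],
  [[0, 0, 0.006], 0],
  [[0, 0, 0.008], 0],
  [[0, 0, 0.009], 0],
  [[0, 0, 0.01], 0],
])

```text
clock: 6.43
tool_pos: [0.5051, 0.1001, 0.1406]
orientation: [180.0, 0.0, 14.7]
force: [-0.1, -0.2, 0.6]
opening: 0.0006
gripper_force: 0.0
```

Call:
send_rows([
  [[0, 0, 0.001], 0],
  [[0, 0, 0.002], 0],
  [[0, 0, 0.003], 0],
  [[0, 0, 0.004], 0],
  [[0, 0, 0.005], 0],
])

```text
clock: 6.85
tool_pos: [0.5049, 0.1, 0.1376]
orientation: [180.0, -0.0, 14.7]
force: [-2.3, 0.8, 5.3]
opening: 0.0006
gripper_force: 3.0
```

Call:
send_rows([
  [[0, 0, 0.001], 0],
  [[0, 0, 0.002], 0],
  [[0, 0, 0.003], 0],
  [[0, 0, 0.004], 0],
  [[0, 0, 0.005], 0],
])

```text
clock: 7.27
tool_pos: [0.5043, 0.0999, 0.1326]
orientation: [180.0, 0.0, 14.7]
force: [-0.6, -0.6, 0.5]
opening: 0.0005
gripper_force: 0.0
```

Call:
send_rows([
  [[0, 0, 0.001], 0],
  [[0, 0, 0.002], 0],
  [[0, 0, 0.003], 0],
  [[0, 0, 0.003], 0],
  [[0, 0, 0.003], 0],
])

```text
clock: 7.68
tool_pos: [0.5044, 0.0999, 0.1317]
orientation: [180.0, -0.0, 14.7]
force: [-5.2, -1.0, 14.3]
opening: 0.0005
gripper_force: 7.3
```

The front is shut too. Now I'll rise, turn 90° and check with the wrist camera.

Call:
send_rows([
  [[0, 0, -0.03], 0],
  [[0, 0, -0.07], 0.07],
  [[0, 0, -0.11], 0.145],
  [[0, 0, -0.15], 0.22],
  [[0, 0, -0.18], 0.295],
])

```text
clock: 8.1
tool_pos: [0.5048, 0.1, 0.2773]
orientation: [-179.9, -0.1, -12.2]
force: [-0.7, 0.2, 0.2]
opening: 0.0003
gripper_force: 0.0
```

Call:
send_rows([
  [[0, 0, 0], 0.075],
  [[0, 0, 0], 0.15],
  [[0, 0, 0], 0.225],
  [[0, 0, 0], 0.3],
  [[0, 0, 0], 0.375],
])

```text
clock: 8.52
tool_pos: [0.5043, 0.0999, 0.2745]
orientation: [180.0, 0.0, -46.0]
force: [0.2, 0.7, 0.4]
opening: 0.0004
gripper_force: 0.0
```

Call:
send_rows([
  [[0, 0, 0], 0.075],
  [[0, 0, 0], 0.15],
  [[0, 0, 0], 0.225],
  [[0, 0, 0], 0.3],
  [[0, 0, 0], 0.33],
])

```text
clock: 8.93
tool_pos: [0.5043, 0.0999, 0.2743]
orientation: [180.0, -0.0, -75.7]
force: [-0.2, -0.6, -0.6]
opening: 0.0004
gripper_force: 0.0
```

```bash
python3 m.py w3
```

```text
pad_front 0.91 [284. 186.] [0.5068 0.0883 0.074 ]
pad_front 0.48 [220. 113.] [0.5724 0.0426 0.074 ]
pad_back 0.59 [167. 184.] [0.6052 0.1115 0.074 ]
pad_right 0.89 [221. 113.] [0.5722 0.0428 0.074 ]
box 0.81 18540
9.2333 [0.50439825 0.0999244  0.27449573] [ 1.79996209e+02  3.35237914e-04 -7.52364251e+01] [-0.65798409 -0.67706772  0.50790864]
```

View pics/w3.png

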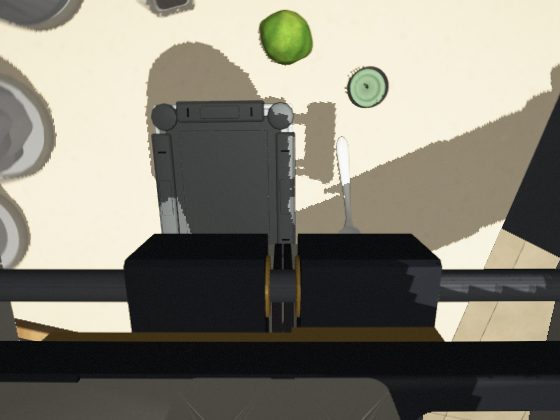

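The box hasn't moved, and the right pad is at (221, 112), still standing up. Now to press it.

Call:
send_rows([
  [[0.04, -0.03, 0.02], 0],
  [[0.07, -0.05, 0.05], 0],
  [[0.091, -0.0657, 0.09], 0],
  [[0.091, -0.0657, 0.13], 0],
  [[0.091, -0.0657, 0.155], 0],
])

```text
clock: 9.65
tool_pos: [0.5731, 0.0414, 0.147]
orientation: [179.8, 0.0, -75.4]
force: [-0.3, 0.5, 0.8]
opening: 0.0005
gripper_force: 0.0
```

Call:
send_rows([
  [[0, 0, 0.004], 0],
  [[0, 0, 0.008], 0],
  [[0, 0, 0.01], 0],
  [[0, 0, 0.012], 0],
  [[0, 0, 0.013], 0],
])

```text
clock: 10.07
tool_pos: [0.5744, 0.0433, 0.1417]
orientation: [-179.8, 0.0, -75.3]
force: [-0.1, 0.6, -0.2]
opening: 0.0001
gripper_force: 0.0
```

Call:
send_rows([
  [[0, 0, 0.001], 0],
  [[0, 0, 0.002], 0],
  [[0, 0, 0.003], 0],
  [[0, 0, 0.004], 0],
  [[0, 0, 0.005], 0],
])

```text
clock: 10.48
tool_pos: [0.5741, 0.0432, 0.1377]
orientation: [-179.9, 0.0, -75.3]
force: [-2.3, -0.3, 5.5]
opening: 0.0005
gripper_force: 3.0
```

Call:
send_rows([
  [[0, 0, 0.001], 0],
  [[0, 0, 0.002], 0],
  [[0, 0, 0.003], 0],
  [[0, 0, 0.004], 0],
  [[0, 0, 0.005], 0],
])

```text
clock: 10.9
tool_pos: [0.5736, 0.0428, 0.1319]
orientation: [180.0, -0.0, -75.3]
force: [0.1, 0.8, -0.2]
opening: 0.0007
gripper_force: 0.2
```

Call:
send_rows([
  [[0, 0, 0.001], 0],
  [[0, 0, 0.002], 0],
  [[0, 0, 0.003], 0],
  [[0, 0, 0.003], 0],
  [[0, 0, 0.003], 0],
])

```text
clock: 11.32
tool_pos: [0.5736, 0.0427, 0.1316]
orientation: [-180.0, -0.0, -75.3]
force: [-7.1, 1.7, 19.6]
opening: 0.0003
gripper_force: 9.6
```

The right is shut. Last is the left.

Call:
send_rows([
  [[0, 0, -0.03], 0],
  [[-0.045, 0, -0.035], 0],
  [[-0.09, 0, -0.035], 0],
  [[-0.135, 0, -0.035], 0],
  [[-0.1825, 0, -0.03], 0],
])

```text
clock: 11.73
tool_pos: [0.5366, 0.1852, 0.1545]
orientation: [-179.9, 0.0, -75.4]
force: [1.6, 0.6, -0.1]
opening: 0.0005
gripper_force: 0.0
```

Call:
send_rows([
  [[0, 0, 0.003], 0],
  [[0, 0, 0.008], 0],
  [[0, 0, 0.012], 0],
  [[0, 0, 0.015], 0],
  [[0, 0, 0.017], 0],
])

```text
clock: 12.15
tool_pos: [0.5368, 0.1829, 0.1397]
orientation: [179.9, -0.0, -75.4]
force: [-5.7, 0.4, 12.3]
opening: 0.0008
gripper_force: 5.8
```

Call:
send_rows([
  [[0, 0, 0.001], 0],
  [[0, 0, 0.002], 0],
  [[0, 0, 0.003], 0],
  [[0, 0, 0.004], 0],
  [[0, 0, 0.005], 0],
])

```text
clock: 12.57
tool_pos: [0.5367, 0.1829, 0.1365]
orientation: [180.0, 0.0, -75.4]
force: [-2.3, -0.2, 3.3]
opening: 0.0002
gripper_force: 1.7
```

Call:
send_rows([
  [[0, 0, 0.001], 0],
  [[0, 0, 0.002], 0],
  [[0, 0, 0.003], 0],
  [[0, 0, 0.004], 0],
  [[0, 0, 0.005], 0],
])

```text
clock: 12.98
tool_pos: [0.5368, 0.1839, 0.1319]
orientation: [180.0, -0.0, -75.3]
force: [0.2, -0.1, 0.7]
opening: 0.0004
gripper_force: 0.5
```

Call:
send_rows([
  [[0, 0, -0.05], 0],
  [[0, 0, -0.1], 0],
  [[0, 0, -0.15], 0],
  [[0, 0, -0.2], 0],
  [[0, 0, -0.22], 0],
])

```text
clock: 13.4
tool_pos: [0.5383, 0.1846, 0.3144]
orientation: [-179.6, 0.1, -75.3]
force: [1.2, 0.5, -0.5]
opening: 0.0002
gripper_force: 0.0
```

Call:
send_rows([
  [[-0.04, 0.02, 0], 0],
  [[-0.08, 0.05, 0], 0],
  [[-0.12, 0.07, 0], 0],
  [[-0.16, 0.09, 0], 0],
  [[-0.17, 0.1, 0], 0],
])

```text
clock: 13.82
tool_pos: [0.4229, 0.2979, 0.3083]
orientation: [-180.0, 0.1, -75.2]
force: [0.2, 0.1, 0.2]
opening: 0.0003
gripper_force: 0.0
```

Run:
```python
from h import *
a=ctrl.snapshot('top')["color"];p=ctrl.snapshot('scene')["color"]
f=lambda i:cv2.resize(i,(400,300) ,interpolation=cv2.INTER_CUBIC)
c=cv2.resize(p[190:310,150:350],(800,480),interpolation=cv2.INTER_CUBIC)
cv2.imwrite('pics/e1.png',c[:,:,::-1]); cv2.imwrite('pics/e2.png',cv2.resize(a[140:300,140:340],(750,600))[:,:,::-1])
print(ctrl.get_obs()["tool_pos"])
```

```text
[0.42341884 0.29665094 0.3083157 ]
```

View pics/e1.png

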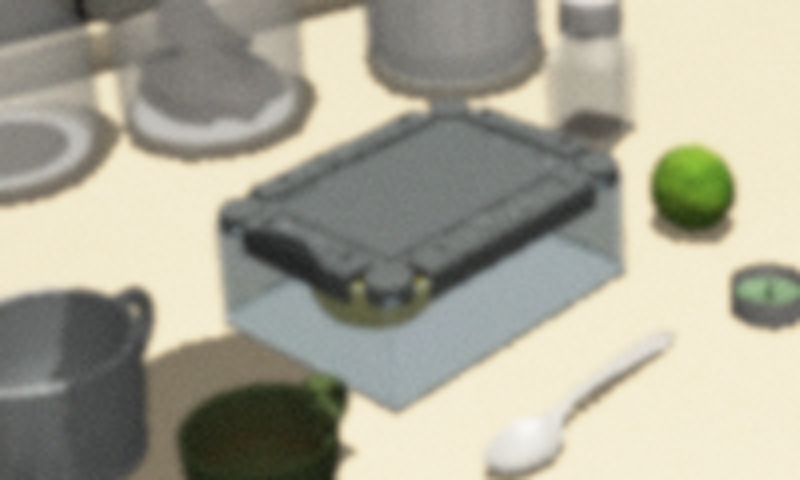

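View pics/e2.png

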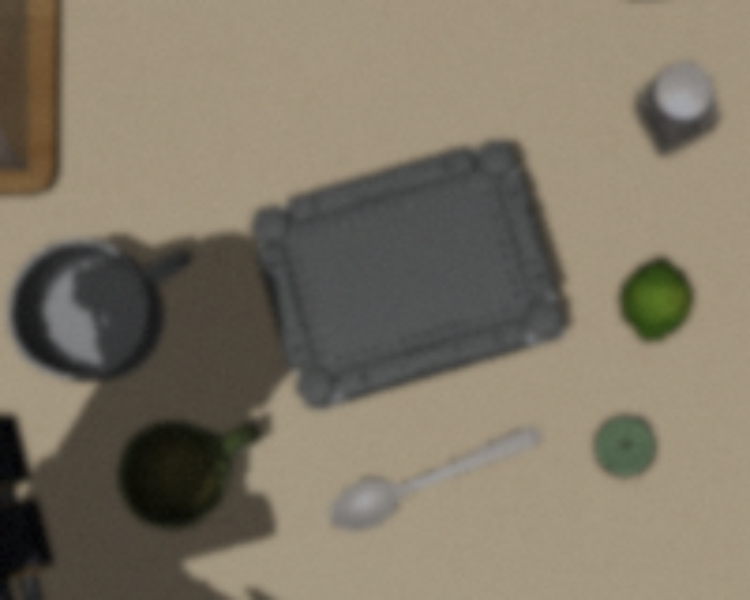

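All four sections look flush with the corners: near edge at (500, 240), left at (310, 255) and far edges level with the lid in the close-up. The box and the things round it are where they were.

```bash
python3 -c "
from plant import ctrl
print(ctrl.close_job())"
```

```text
the job is handed in; nothing more can be done
None
```

I pressed all four rim sections down and handed the job in. In the last pictures all four look shut, the box and the things round it look unmoved, and the arm is clear; no verdict came back.

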